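# Latch the blue medicine case

### The arm

A 7-joint arm with a two-finger parallel gripper is mounted at the origin on the work surface. World frame = base frame: x ahead of the robot, y to its left, z up, the work surface at z = 0. Lengths are in m, angles in degrees, forces in N, time in s.
With the tool pointing down it reaches from about 0.4 to 0.925 m from the base axis. Payload 5.6 kg.
Tool frame: the origin (TCP) lies on the centre line of the jaws, within the pads' length; the fingertips stand 17 mm ahead of it and the grasp point (between the pads) lies 2 mm behind it; z points along the fingers, y is the line along which they close (so a half turn about z gives the same grasp; the last joint's range is limited). The gripper opens to 85 mm and grips with 20 to 120 N. Pads are 22 mm wide; open, the fingers measure 114 mm over their backs; the gripper's body (76 mm by 85 mm) begins 54 mm behind the grasp point. The pads swing forward as they close: fully open they stand 13 mm farther back than shut.
Start: joints at [-69.901, 26.786, -0.665, 91.828, 0.344, 61.387, -3.226], TCP at [0.249, 0.6, 0.248] pointing down, gripper open.
Joint ranges: [-144.91, 144.91], [-17.63, 115.5], [-89.93, 88.59], [15.96, 139.68], [-74.01, 254.01], [8.47, 105.57], [-167.45, 167.45]. Speed limits (degrees/s): [147.25, 147.25, 180, 180, 180, 180, 180].

### API

Orientations are given as [roll, pitch, yaw] about the fixed x, y, z axes, in that order (R = Rz(yaw) Ry(pitch) Rx(roll)).
In Python, from station import telemetry, optics, ctrl gives the robot as it stands.
- The arm moves only by the tool drive_tool, never from a script. Its argument "steps" is a list that holds one entry, the list of rows, each a list of 5 numbers: the closure in counts, from 0 (fully open) to 255 (shut), then the shift along the tool's x, y, z in cm, then the turn about the tool's z in degrees. In form: [[[claw, x, y, z, spin], ...]]. A call has 1 to 12 rows; each row shifts and turns the commanded pose from where the row before left it, along the tool's axes as they then stand; what a row does not reach is not made up. A row lasts 1/12 s, in which the tool goes at most 41.7 mm and 7.16 degrees, less where a joint would pass 70% of its speed; a pose out of reach is approached as far as the arm can. A call is refused whole if a number of a shift passes 4.17 or a number of a turn 7.16, either way. A call with a gripper value outside its range is refused whole. The fingers move at their own pace and stop on an object; "squeeze" is the grip in N (left out, the last holds). Time passes only in rows, so rows that do not move let the fingers close. It gives the time, the measured TCP pose, the force, the opening and the grip force at its end, in the units of the state.
- telemetry.observe(): the state, without advancing time (a new reading comes with each control period).
- optics.capture(name): name is "scene" or "top" or "wrist"; returns a dict with "pixels" (420x560x3 uint8, red, green, blue), "fx", "fy", "cx", "cy" (pixels), "camera_from_world" (4x4, takes a point from world to camera coordinates). Camera axes: x right, y down, z forward; pixel columns grow to the right and rows downward; lengths in m; the calibration is good to about 2 mm. A picture is of the moment at which its call begins. There is no depth.
- ctrl.finish_job(): hands the job in; it is judged then, once.
The state is a dict: "t": time; "joints": joint angles; "joint_vel": joint speeds; "joint_efforts": joint torques, N m; "eef_pos": TCP position; "eef_rot": TCP orientation; "force": force on the tool from outside, world axes, zero at the start; "torque": the same for the moment, N m; "grip_width": finger opening in m; "grip_force": force on a finger pad.
Only numpy, scipy, OpenCV 4.12 (cv2) and the standard library are available. Lean on these libraries where they do the work, as an engineer would, in place of code of your own. Each camera call takes 0.05 s, during which the arm holds its last target. There are 200 camera calls.

### The job

Latch the blue medicine case shut: swing the latch's wire loop over so that its yellow bar drops behind the hooked keeper, then push the red-tipped lever back the other way, past its toggle point, until it lies flat on the lid and holds the loop tight. Leave the orange case's latch as it is, open with its loop thrown back.

Things in the scene. Friction and masses are not known exactly. Their poses are not given: they have to be found in the camera images.
- blue_keeper (a point): Seat of the loop's bar in the steel keeper hook on the blue case, 7 mm above the level lid (fixed case, 300 x 200 x 120 mm high). z up; x along the latch, from lever pivot to keeper, roughly away from the robot. Pivot (axis y): 70 mm to -x, 15 mm up. Hook 24 mm wide: post face 4 mm to -x, lip 7 to 11 mm up, reaching 2 mm to +x. The bar enters from +x, under the lip.
- blue_loop (a point): Middle of the loop's yellow bar (8 mm thick, 46 mm long, along y). The loop hinges freely on the lever 16 mm from its pivot, bar 76 mm from that hinge. Start: thrown back, bar 105 mm to -x of the keeper, 91 mm above it. Pushed over upright to +x (highest 105 mm up) it clears the lever's end and drops by its weight; with the lever open the bar lands 8 mm to +x of the seat, clear of the lip.
- blue_lever (a point): Free end of the red-tipped lever (30 mm wide, 7 thick, 70 mm from pivot, inside the loop). Open at start: 60 deg up, leaning to +x, end 35 mm to -x of the keeper, 76 mm up. Swings 125 deg over the top to -x; shut: 5 deg below level, end 140 mm to -x, 9 mm up. It stays where put; with the loop hooked, its spring resists (under 8 N) until 18 deg before shut, then it snaps shut and stays.
- orange_loop (a point): Middle of the yellow bar of the loop on the orange case: the same case and latch in orange, beside the blue one on either side, open in the same way. To be left as it is. (On both latches a steel ear stands on either side of the pivot, 40 mm over both, 5 mm above the pivot.)

How it is judged:
By the outcome, as a careful person would: the job done as asked, in the order asked, and still so for the second after the job is handed in, with the robot touching nothing.
It also fails if it takes over 38 s, if anything falls off the work surface, if the arm or the gripper's body presses on something with over 40 N, if the wrist force passes 120 N, or if a joint passes its speed limit or range.

## Working session

There is one attempt and no reset: what is moved stays moved. The work goes in short steps, Python scripts to look and compute and a tool call to move; the robot and the scene stay as the last step left them, time stands still between calls to the robot, and variables do not carry over. Pictures are saved under pics/ and viewed, at most 10 in all, crops included, and the job is handed in when it is done.

Besides the shell and the picture viewer there is one more tool, called after ">>>" as a command line: name --argument value ..., lists and objects as JSON in quotes. drive_tool: Moves the arm, as the interface text tells. Its arguments: {"type":"object","properties":{"steps":{"type":"array","items":{"type":"array","items":{"type":"array","items":{"type":"number"}}}},"squeeze":{"type":"number"}},"required":["steps"]}

```bash
mkdir -p pics; cat > h.py <<'E'
from station import telemetry, optics, ctrl
import numpy as np, cv2
def cap(n,save=None):
    c=optics.capture(n)
    if save: cv2.imwrite('pics/'+save+'.png',cv2.cvtColor(c['pixels'],cv2.COLOR_RGB2BGR))
    return c
def ray(c,u,v):
    M=np.array(c['camera_from_world']);R=M[:3,:3];o=-R.T@M[:3,3]
    return o,R.T@np.array([(u-c['cx'])/c['fx'],(v-c['cy'])/c['fy'],1])
def onz(c,u,v,z):
    o,d=ray(c,u,v); return o+d*(z-o[2])/d[2]
def tri(c1,p1,c2,p2):
    o1,d1=ray(c1,*p1);o2,d2=ray(c2,*p2);d1/=np.linalg.norm(d1);d2/=np.linalg.norm(d2)
    s=np.linalg.lstsq(np.c_[d1,-d2],o2-o1,rcond=None)[0]
    a,b=o1+d1*s[0],o2+d2*s[1]; return (a+b)/2,np.linalg.norm(a-b)
def proj(c,p):
    q=(np.array(c['camera_from_world'])@np.r_[p,1])[:3]; return c['fx']*q[0]/q[2]+c['cx'],c['fy']*q[1]/q[2]+c['cy']
def blobs(c,h0,h1,s=100,v=80,amin=15):
    m=cv2.inRange(cv2.cvtColor(c['pixels'],cv2.COLOR_RGB2HSV),(h0,s,v),(h1,255,255))
    n,_,st,ce=cv2.connectedComponentsWithStats(m)
    return [(ce[i].round(1).tolist(),st[i].tolist()) for i in range(1,n) if st[i][4]>=amin]
E
python3 - <<'E'
from h import *
s=telemetry.observe();print({k:np.round(v,3) for k,v in s.items()})
a=cap('scene','s0');b=cap('top','t0')
for c in(a,b):
    print(np.round(c['camera_from_world'],3).tolist(),c['fx'])
    print('yel',blobs(c,22,34));print('red',blobs(c,0,5));print('blue',blobs(c,100,125,amin=200));print('or',blobs(c,8,18,amin=200))
E
```

```text
{'t': np.float64(0.0), 'joints': array([-69.901,  26.837,  -0.664,  91.881,   0.342,  61.385,  -3.226]), 'joint_vel': array([ 0.027, -0.009, -0.076, -0.046, -0.062, -0.005, -0.04 ]), 'joint_efforts': array([-0.0000e+00, -5.3238e+01,  2.2000e-02, -2.5130e+01,  1.2000e-02,
        8.0000e-03,  0.0000e+00]), 'eef_pos': array([0.249, 0.6  , 0.247]), 'eef_rot': array([-1.79900e+02,  5.00000e-03,  1.57431e+02]), 'force': array([-0.372,  0.023, -0.25 ]), 'torque': array([0.007, 0.029, 0.008]), 'grip_force': np.float64(0.0), 'grip_width': np.float64(0.085)}
[[-0.582, 0.813, -0.013, 0.345], [0.566, 0.393, -0.724, -0.156], [-0.584, -0.429, -0.689, 1.167], [0.0, 0.0, 0.0, 1.0]] 415.07942816914635
yel [([208.0, 138.6], [199, 134, 20, 10, 66]), ([393.0, 231.1], [378, 223, 31, 17, 128])]
red [([186.1, 163.8], [181, 161, 11, 7, 34])]
blue [([19.6, 5.4], [0, 0, 57, 16, 526]), ([533.0, 28.4], [509, 16, 51, 21, 267]), ([163.3, 84.6], [93, 61, 146, 48, 821]), ([48.0, 86.4], [0, 64, 98, 47, 2453]), ([12.0, 115.1], [0, 97, 36, 37, 715]), ([366.2, 318.8], [260, 222, 194, 194, 15444]), ([383.8, 253.0], [36
[... 204 characters left out ...]
], [194, 146, 21, 31, 387]), ([188.1, 216.7], [104, 151, 168, 145, 9286])]
[[0.024, -1.0, 0.011, -0.03], [-0.987, -0.026, -0.161, 0.583], [0.161, -0.007, -0.987, 1.174], [0.0, 0.0, 0.0, 1.0]] 513.8554737756598
yel [([190.9, 230.2], [178, 229, 25, 4, 75]), ([390.6, 246.7], [379, 245, 26, 4, 87])]
red [([387.4, 218.4], [381, 214, 14, 10, 117])]
blue [([113.6, 45.0], [16, 0, 164, 63, 2262]), ([279.8, 37.9], [197, 0, 163, 69, 5405]), ([443.1, 52.3], [378, 0, 162, 73, 2359]), ([197.0, 211.0], [151, 140, 96, 134, 9519]), ([528.1, 362.2], [501, 327, 59, 93, 2188])]
or [([553.5, 146.6], [546, 105, 14, 85, 846]), ([376.6, 225.5], [335, 155, 92, 133, 9801]), ([484.9, 264.6], [469, 239, 33, 52, 1413])]
```

View pics/s0.png

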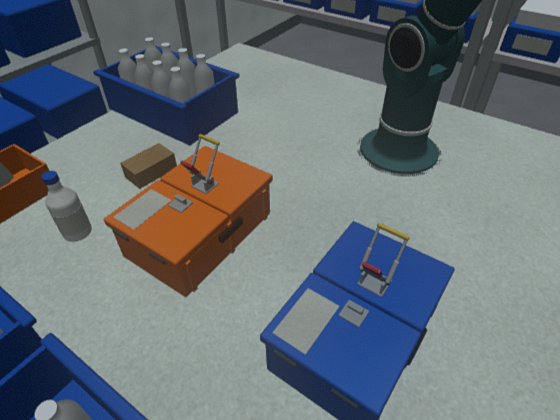

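View pics/t0.png

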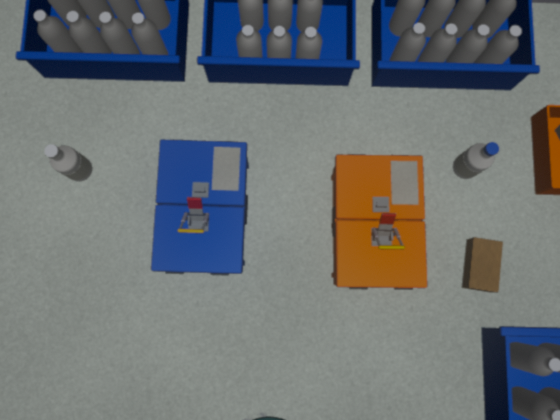

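```bash
python3 - <<'E'
from h import *
a=cap('scene');b=cap('top')
print('blue bar',tri(a,(393,231.1),b,(190.9,230.2)));print('orange bar',tri(a,(208,138.6),b,(390.6,246.7)))
for n,c,h in(('blue',b,(100,125)),('or',b,(8,18))):
    m=cv2.inRange(cv2.cvtColor(c['pixels'],cv2.COLOR_RGB2HSV),(h[0],100,80),(h[1],255,255))
    m[:120]=0;m[300:]=0;m[:,480:]=0
    k=max(cv2.findContours(m,0,2)[0],key=cv2.contourArea)
    q=cv2.boxPoints(cv2.minAreaRect(k));print(n,q.round(1).tolist(),[onz(c,*p,.12).round(3).tolist() for p in q])
# yellow bar direction
m=cv2.inRange(cv2.cvtColor(b['pixels'],cv2.COLOR_RGB2HSV),(22,100,80),(34,255,255))
for x0,x1 in((150,250),(350,430)):
    ys,xs=np.nonzero(m[:,x0:x1]);l=np.polyfit(xs+x0,ys,1);print(np.degrees(np.arctan(l[0])))
    for x in (xs.min()+x0,xs.max()+x0):print(onz(b,x,np.polyval(l,x),.218).round(4))
m=cv2.inRange(cv2.cvtColor(a['pixels'],cv2.COLOR_RGB2HSV),(22,100,80),(34,255,255))
cv2.imwrite('pics/cr.png',cv2.resize(cv2.cvtColor(np.hstack([b['pixels'][180:260,150:245],a['pixels'][200:280,350:445]]),cv2.COLOR_RGB2BGR),None,fx=4,fy=4,interpolation=2))
E
```

```text
blue bar (array([0.50948978, 0.16758287, 0.21825917]), np.float64(0.0028318632352294566))
orange bar (array([ 0.486765  , -0.23811891,  0.22005685]), np.float64(0.000663250956704798))
blue [[150.89999389648438, 270.3999938964844], [156.3000030517578, 138.39999389648438], [247.10000610351562, 142.10000610351562], [241.60000610351562, 274.1000061035156]] [[0.431, 0.265, 0.12], [0.73, 0.272, 0.12], [0.727, 0.065, 0.12], [0.428, 0.067, 0.12]]
or [[335.0, 155.0], [426.0, 155.0], [426.0, 287.0], [335.0, 287.0]] [[0.702, -0.136, 0.12], [0.708, -0.343, 0.12], [0.41, -0.337, 0.12], [0.405, -0.138, 0.12]]
1.2985222394954279
[0.5099 0.1924 0.218 ]
[0.51   0.1438 0.218 ]
1.6699904202880027
[ 0.4868 -0.2148  0.218 ]
[ 0.4866 -0.2654  0.218 ]
```

View pics/cr.png

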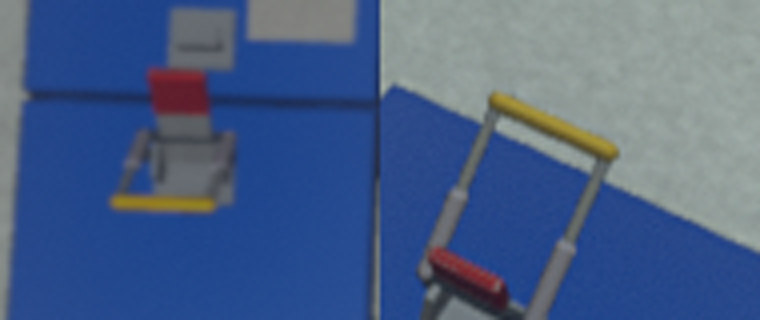

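Blue is the left case: yellow bar at (191,230) in top and (393,231) in scene, bar at z 0.218 as expected. The orange latch, at (390,246) in top, is far off at y = −0.24.

>>> drive_tool --steps '[[[255, 0, 0, -0.3, -5.65], [255, 0, 0, -0.3, -5.65], [255, 0, 0, -0.3, -5.65], [255, 0, 0, -0.3, -5.65], [255, -1.2, -3, 0, 0], [255, -1.2, -3, 0, 0], [255, -1.2, -3, 0, 0], [255, -1.2, -3, 0, 0], [255, -1.2, -3, 0, 0], [255, -1.2, -3, 0, 0], [255, -1.2, -3, 0, 0], [255, -1.2, -3, 0, 0]]]' --squeeze 60

```text
t: 1.2
eef_pos: [0.3459, 0.3586, 0.2603]
eef_rot: [-180.0, 0.0, -180.0]
force: [0.6, -0.5, -0.2]
grip_width: -0.0004
grip_force: 0.0
```

```bash
python3 - <<'E'
from h import *
b=cap('top');print('hook',onz(b,200,191,.134),'lever tip',onz(b,195,203,.203))
s=telemetry.observe();print(s['t'],s['eef_pos'],s['eef_rot'],s['grip_width'])
E
```

```text
hook [0.60787469 0.16483072 0.134     ] lever tip [0.56864817 0.16329178 0.203     ]
1.25 [0.34906245 0.35211401 0.26006621] [-1.79740218e+02  4.69168273e-02  1.79591618e+02] 0.00012145164142881684
```

>>> drive_tool --steps '[[[255, -1.3, -2.3, 0, 0], [255, -1.3, -2.3, 0, 0], [255, -1.3, -2.3, 0, 0], [255, -1.3, -2.3, 0, 0], [255, -1.3, -2.3, 0, 0], [255, -1.3, -2.3, 0, 0], [255, -1.3, -2.3, 0, 0], [255, -1.3, -2.3, 0, 0], [255, 0, 0, 1.2, 0], [255, 0, 0, 1.2, 0], [255, 0, 0, 1.2, 0], [255, 0, 0, 0, 0]]]'

```text
t: 2.25
eef_pos: [0.4484, 0.1757, 0.2223]
eef_rot: [-179.9, -0.2, -180.0]
force: [-0.2, 0.1, -0.2]
grip_width: 0.0002
grip_force: 0.0
```

```bash
python3 - <<'E'
from h import *
a=cap('scene','s1');b=cap('top');print(blobs(a,22,34),blobs(b,22,34))
print(telemetry.observe()['eef_pos'])
E
```

```text
[([208.0, 138.6], [199, 134, 20, 10, 66]), ([393.0, 231.1], [378, 223, 31, 17, 128])] [([193.2, 230.3], [182, 229, 21, 4, 65]), ([390.5, 246.7], [379, 245, 26, 4, 86])]
[0.44954198 0.17644743 0.22421362]
```

View pics/s1.png

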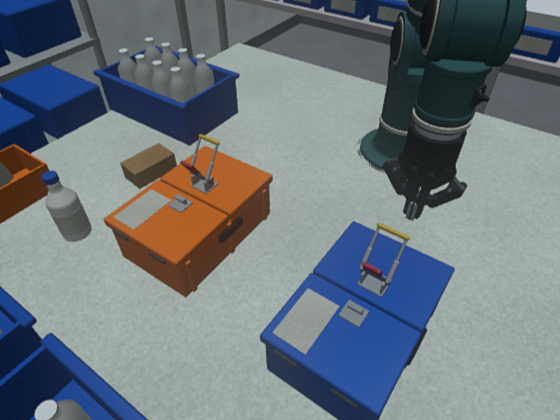

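Gripper at (410,210) stands behind the upright loop bar (393,231), clear. Push it over.

>>> drive_tool --steps '[[[255, -1, -0.9, 0, 0], [255, -1.5, 0, 0, 0], [255, -1.5, 0, 0, 0], [255, -0.9, 0, 0, 0], [255, -0.9, 0, 0, 0], [255, -0.9, 0, 0, 0], [255, -0.9, 0, 0, 0], [255, -0.9, 0, 0, 0], [255, -0.9, 0, 0, 0], [255, -0.7, 0, 0, 0], [255, 0, 0, 0, 0], [255, 0, 0, 0, 0]]]'

```text
t: 3.35
eef_pos: [0.5508, 0.1673, 0.224]
eef_rot: [-180.0, -0.0, -180.0]
force: [0.8, -0.1, -0.7]
grip_width: 0.0
grip_force: 0.0
```

```bash
python3 - <<'E'
from h import *
a=cap('scene','s2');b=cap('top');print(blobs(a,22,34,amin=5),blobs(b,22,34,amin=5))
s=telemetry.observe();print(s['eef_pos'],s['force'])
E
```

```text
[([208.1, 138.7], [199, 134, 20, 11, 67]), ([373.0, 257.9], [356, 249, 34, 19, 159])] [([202.4, 191.6], [200, 190, 6, 4, 17]), ([390.5, 246.7], [379, 245, 26, 4, 86])]
[0.55028014 0.16741109 0.22412195] [-0.75509394  0.08453787 -0.0029887 ]
```

View pics/s2.png

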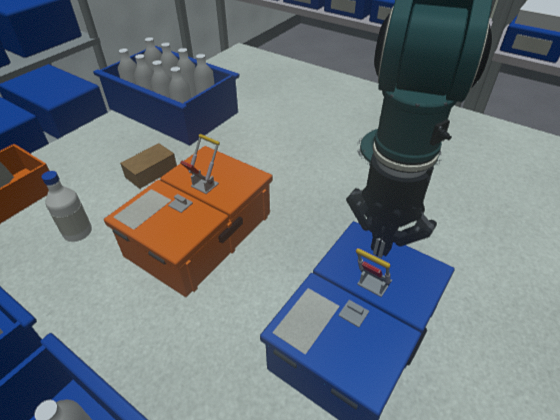

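The bar (373,258) is past upright and moving over the lever end. Let it fall, then lift and pass to +x.

>>> drive_tool --steps '[[[255, 0, 0, 0, 0], [255, 0, 0, 0, 0], [255, 0, 0, 0, 0], [255, 0, 0, -1.5, 0], [255, 0, 0, -1.5, 0], [255, -2, 0, 0, 0], [255, -2, 0, 0, 0], [255, -2, 0, 0, 0], [255, -2, 0, 0, 0], [255, -2, 0, 0, 0], [255, 0, 0, 0, 0]]]'

```text
t: 4.37
eef_pos: [0.6535, 0.1667, 0.2539]
eef_rot: [-180.0, 0.1, 180.0]
force: [0.5, -0.9, -1.0]
grip_width: 0.0
grip_force: 0.0
```

```bash
python3 - <<'E'
from h import *
a=cap('scene','s3');b=cap('top');print(blobs(a,22,34,amin=5),blobs(b,22,34,amin=5))
s=telemetry.observe();print(s['eef_pos'],s['force'],proj(a,[.6225,.167,.127]))
cv2.imwrite('pics/s3c.png',cv2.cvtColor(cv2.resize(a['pixels'][180:380,260:460],None,fx=3,fy=3),cv2.COLOR_RGB2BGR))
E
```

```text
[([208.0, 138.6], [199, 134, 20, 10, 66]), ([351.2, 315.2], [336, 306, 31, 19, 143])] [([203.7, 185.0], [197, 184, 15, 3, 41]), ([390.6, 246.7], [379, 245, 26, 4, 88])]
[0.65061773 0.16721565 0.25370122] [-0.32230547  0.06655109  0.49384474] (np.float64(350.6514851842514), np.float64(314.8224003942981))
```

View pics/s3c.png

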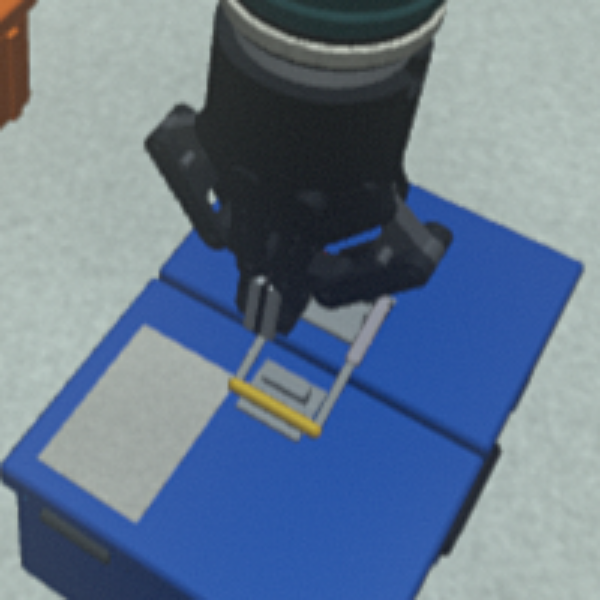

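Bar at (351,315) in scene matches the predicted landing (x 0.6225, z 0.127). Now swing the lever back.

>>> drive_tool --steps '[[[255, 1, 0, 2.35, 0], [255, 1, 0, 2.35, 0], [255, 1.2, 0, 0, 0], [255, 1.2, 0, 0, 0], [255, 1.2, 0, 0, 0], [255, 0.9, 0, -0.1, 0], [255, 0.9, 0, -0.1, 0], [255, 0.9, 0, -0.2, 0], [255, 0.9, 0, -0.1, 0], [255, 0, 0, 0, 0]]]'

```text
t: 5.3
eef_pos: [0.557, 0.1677, 0.2127]
eef_rot: [180.0, -0.0, -179.9]
force: [0.2, -0.2, 0.4]
grip_width: -0.0
grip_force: 0.1
```

```bash
python3 - <<'E'
from h import *
a=cap('scene');b=cap('top');print(blobs(a,22,34,amin=5),blobs(b,22,34,amin=5),blobs(a,0,6,amin=5)+blobs(a,170,180,amin=5))
s=telemetry.observe();print(s['eef_pos'],s['force'],proj(a,[.6145,.167,.127]),proj(b,[.6145,.167,.127]))
E
```

```text
[([208.3, 138.8], [199, 134, 20, 11, 68]), ([353.9, 311.6], [339, 303, 30, 18, 122])] [([207.2, 188.8], [205, 187, 6, 4, 17]), ([390.6, 246.7], [379, 245, 26, 4, 87])] [([186.3, 164.0], [181, 161, 11, 7, 36]), ([390.2, 251.6], [390, 250, 2, 4, 5])]
[0.55838137 0.16750067 0.21254414] [ 0.08510371 -0.06870136  0.51521581] (np.float64(353.08878720956653), np.float64(311.1344042650055)) (np.float64(199.62655368872132), np.float64(188.68373219167003))
```

>>> drive_tool --steps '[[[255, 0.7, 0, 0, 0], [255, 0.7, 0, 0, 0], [255, 0.7, 0, 0.23, 0], [255, 0.7, 0, 0.23, 0], [255, 0.6, 0, 0.4, 0], [255, 0.6, 0, 0.4, 0], [255, 0.47, 0, 0.55, 0], [255, 0.47, 0, 0.55, 0], [255, 0.26, 0, 0.6, 0], [255, 0.26, 0, 0.6, 0], [255, 0.26, 0, 0.6, 0], [255, 0, 0, 0, 0]]]'

```text
t: 6.4
eef_pos: [0.4993, 0.1668, 0.1684]
eef_rot: [-179.9, -0.3, -180.0]
force: [-0.5, -0.8, 0.4]
grip_width: 0.0002
grip_force: 0.0
```

```bash
python3 - <<'E'
from h import *
a=cap('scene','s4');b=cap('top');print(blobs(a,22,34,amin=5),blobs(a,0,6,amin=5))
s=telemetry.observe();print(s['eef_pos'],s['force'],proj(a,[.4745,.167,.136]))
cv2.imwrite('pics/s4c.png',cv2.cvtColor(cv2.resize(a['pixels'][180:380,280:480],None,fx=3,fy=3),cv2.COLOR_RGB2BGR))
E
```

```text
[([208.0, 138.6], [199, 134, 20, 10, 66]), ([354.6, 311.2], [339, 302, 31, 19, 110])] [([186.3, 164.0], [181, 161, 11, 7, 34])]
[0.50087399 0.16707414 0.16986199] [-0.68963189 -0.22031719  0.79371753] (np.float64(391.61443092102934), np.float64(250.91436563273027))
```

View pics/s4c.png

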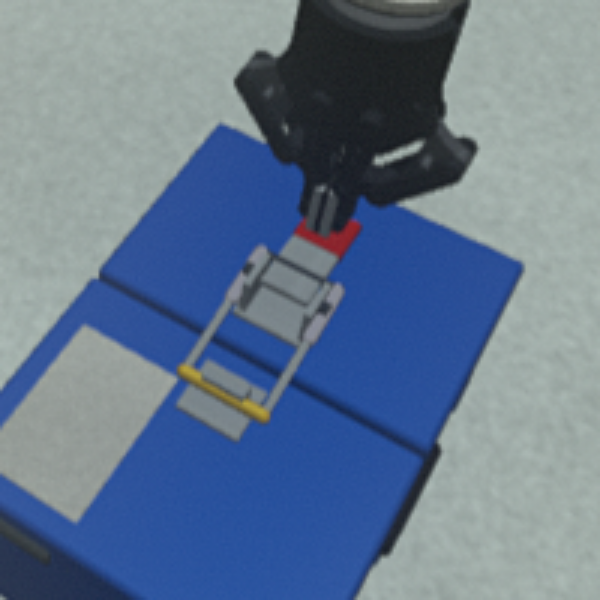

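Lever (385,260) lies flat, with the bar (354,311) in the keeper. Press lightly to confirm it is shut, then retreat.

>>> drive_tool --steps '[[[255, 0, 0, 0.6, 0], [255, 0, 0, 0.5, 0], [255, 0, 0, 0.1, 0], [255, 0, 0, 0, 0]]]'

```text
t: 6.83
eef_pos: [0.5018, 0.1674, 0.159]
eef_rot: [180.0, 0.0, -180.0]
force: [-0.7, -1.2, 4.6]
grip_width: 0.0002
grip_force: 2.1
```

>>> drive_tool --steps '[[[255, 0, 0, -1.5, 0], [255, 0, 0, -2.5, 0], [255, 0, 0, -3, 0], [255, 0, 0, -3, 0], [255, 2.5, 0, -1, 0], [255, 2.5, 0, 0, 0], [255, 2, 0, 0, 0], [255, 0, 0, 0, 0], [255, 0, 0, 0, 0]]]'

```text
t: 7.58
eef_pos: [0.4311, 0.1674, 0.2689]
eef_rot: [180.0, 0.0, -179.9]
force: [-0.5, 0.0, 0.1]
grip_width: 0.0002
grip_force: 0.0
```

```bash
python3 - <<'E'
from h import *
a=cap('scene','s5');b=cap('top');print(blobs(a,22,34,amin=5),blobs(b,22,34,amin=5),blobs(a,0,6,amin=5))
s=telemetry.observe();print(s['t'],s['eef_pos'],s['force'],proj(a,[.4745,.167,.136]),proj(a,[.6145,.167,.127]))
cv2.imwrite('pics/s5c.png',cv2.cvtColor(cv2.resize(a['pixels'][200:350,310:460],None,fx=4,fy=4),cv2.COLOR_RGB2BGR))
E
```

```text
[([208.0, 138.6], [199, 134, 20, 10, 66]), ([354.5, 311.2], [339, 302, 31, 19, 112])] [([191.0, 188.5], [189, 188, 5, 2, 10]), ([207.4, 188.9], [205, 188, 6, 3, 17]), ([390.5, 246.7], [379, 245, 26, 4, 86])] [([186.0, 163.9], [181, 161, 11, 7, 35])]
7.6833 [0.43226489 0.16731374 0.26875038] [ 0.08334525 -0.78531671 -0.22801803] (np.float64(391.61443092102934), np.float64(250.91436563273027)) (np.float64(353.08878720956653), np.float64(311.1344042650055))
```

View pics/s5c.png

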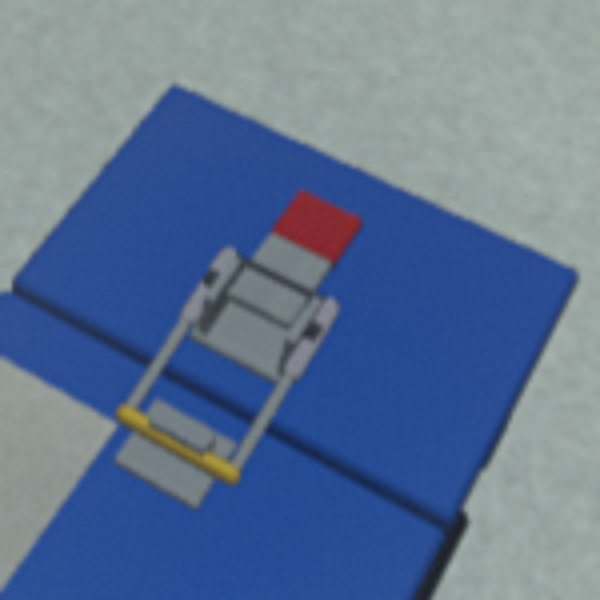

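The lever is flat on the lid, its red tip at (390,256). In the top view the keeper lip hides the middle of the bar, with only its ends showing at (191,188) and (207,189), so it is hooked under the lip. Orange is unchanged.

```bash
python3 -c "
from station import ctrl;print(ctrl.finish_job())"
```

```text
the job is handed in; nothing more can be done
None
```

The blue case is latched: the bar is hooked under the keeper and the lever lies flat on the lid. The orange latch was not touched, and the job is handed in at about 7.7 s.

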